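# Slide the optical-flat case down the guide lane

### The job

Line up the wooden instrument case on the open end of the bench slide and push it along the lane between the two guide rails until it rests squarely against the rubber buffer of the stop at the far end. It holds glass optical flats and its lid is not latched: push it gently with the fingers and never lift or tip it, and do not let the case, or yourself, touch either rail on the way. Leave the other things on the bench where they are.

Things in the scene. Friction and masses are not known exactly. Their poses are not given: they have to be found in the camera images.
- slide: Aluminium bed plate fixed on the bench, 520 mm long (x), 210 wide (y), 15 thick: the case slides on its top, z = 15 mm. Origin on the lane's centre line at bench height. x points down the lane from the open loading end (x = -270 mm) to the stop, y to the left looking down it. No rails from x = -270 to -70 mm: the case starts there, up to 25 mm off the centre line and 0.2 rad askew
- rail_left: Black plastic guide rail with an aluminium back on the slide's +y side; frame = the slide's frame. Inner face at y = +58 mm from x = -20 to +225 mm (lane 116 mm wide: 10 mm free each side of the case), flaring out to y = +72 mm at x = -70 mm. 12 mm thick, top 18 mm above the bed. Its brackets with black clamp knobs (x = 10, 190 mm) reach y = 102 mm, 14 mm above the bed, and count as rail
- rail_right: The same guide rail mirrored on the -y side (inner face at y = -58 mm, flaring to -72 mm); frame = the slide's frame
- stop: Steel end plate across the lane carrying a black rubber-faced soft-close buffer; frame = the slide's frame. The relaxed buffer's face is at x = +225 mm, 90 mm wide, from 5 to 29 mm above the bed. It yields up to 9 mm (spring 1.2 N/mm, strongly damped), then is solid. When the case just meets it the case's centre is at x = 163 mm in the slide's frame
- case: Closed dark wooden case with flush brass fittings, a plain box 124 mm long (its x), 96 wide (y), 56 high, 0.4 to 0.85 kg, standing loose on the slide's bed; steady pushing takes about 1.5 to 7 N. Origin: centre of its underside, z up; its x axis points roughly down the lane (within 0.2 rad at the start)
- tumbler: Steel travel mug with black lid, 86 mm across, 168 mm high, standing on the bench beyond the stop; origin at the centre of its underside. To be left alone
- oiler: Copper-coloured oil can, 56 mm across, with thin bent spout to 160 mm high, standing on the bench beyond the stop; origin at the centre of its underside. To be left alone
- oilstone: Grey sharpening stone 150 x 50 x 25 mm lying on the bench on the slide's +y side beside the loading end; origin at the centre of its underside. To be left alone
- valve: Small brass gate valve with a grey handwheel, 68 mm long, 74 mm high, standing on the bench on the slide's +y side beside the rails; origin under its centre at bench height. To be left alone
Things that resemble listed ones, but are neither listed nor needed, are in the scene too. Leave any green or turquoise look-alike of the case alone.

How it is judged (in metres and radians):
On the way:
1. the case is in the lane, its leading end well between the straight rails (x of case in the frame of slide between 0 and 0.12 m and y of case in the frame of slide between -0.012 and 0.012 m).
At the end, for the whole second after the job is handed in: The case lies at rest flat on the bed between the rails, its leading end against the rubber buffer or within 6 mm of its relaxed face, square to it within 0.07 rad, touching neither rail (x of case in the frame of slide between 0.157 and 0.173 m and y of case in the frame of slide between -0.012 and 0.012 m and z of case in the frame of slide below 0.019 m and angle between the x axis of case and the x axis of slide, either way round below 0.07 rad and angle between case's own z axis and vertical below 0.05 rad and linear speed of case below 0.01 m/s).
It fails at once if the left guide rail is touched by the case or the robot (contact force between rail_left and anything else above 0.2 N).
It fails at once if the right guide rail is touched by the case or the robot (contact force between rail_right and anything else above 0.2 N).
It fails at once if the case is lifted off the bed (8 mm) or tipped (0.1 rad) (z of case in the frame of slide above 0.023 m or angle between case's own z axis and vertical above 0.1 rad).
It fails at once if the case is rammed against the stop (over 25 N) or shoved faster than 0.3 m/s (contact force between case and stop above 25 N or linear speed of case above 0.3 m/s).
It fails at once if one of the other things on the bench is moved by more than 10 mm (distance of any of tumbler, oiler, oilstone, valve from where it was at the start of the episode above 0.01 m).
It also fails if it takes over 72 s, if anything falls off the work surface, if the arm or the gripper's body presses on something with over 40 N, if the wrist force passes 120 N, or if a joint passes its speed limit or range.

### The arm

A 6-joint arm with a two-finger parallel gripper is mounted at the origin on the work surface. World frame = base frame: x ahead of the robot, y to its left, z up, the work surface at z = 0. Lengths are in mm, angles in rad, forces in N, time in s.
With the tool pointing down it reaches from about 350 to 975 mm from the base axis. Payload 7.1 kg.
Tool frame: the origin (TCP) lies at the very end of the fingers, on their centre line; the grasp point (between the pads) lies 19 mm behind it (ctrl.tcp_to_grasp is the distance from the TCP to the grasp point, in mm); z points along the fingers, x is the direction in which the jaws open and shut, and the axes are right-handed (so a half turn about z gives the same grasp; the last joint's range is limited). The gripper opens to 88 mm and grips with 3 to 60 N. Pads are 20 mm wide; open, the fingers measure 115 mm over their backs; the gripper's body (75 mm by 178 mm) begins 61 mm behind the grasp point.
Start: joints at [-1.256, 0.423, 1.63, -0, 1.089, -0.019], TCP at [204.789, -590.48, 222.675] pointing down, gripper open.
Joint ranges: [-3, 3], [-0.9, 2.11], [0.09, 2.58], [-1.31, 4.45], [0.11, 2.69], [-2.54, 2.54]. Speed limits (rad/s): [2.39, 2.39, 3.01, 3.14, 3.14, 3.14].

### API

Orientations are given as a rotation vector (axis times angle).
In Python, from workcell import get_obs, viewer, ctrl, masks_of gives the robot as it stands. The module is installed in compiled form; this text tells all that it offers.
- The arm moves only by the shell command python3 -m inch 'ROWS'. ROWS is JSON, a list of rows, each an object of numbers: "tx", "ty", "tz": the shift along the tool's x, y, z in cm; "ax", "ay", "az": the turn, a rotation vector about the tool's x, y, z in degrees; "jaw": the opening, from 0 (shut) to 1 (fully open). In form: [{"tx": .., "ty": .., "tz": .., "ax": .., "ay": .., "az": .., "jaw": ..}, ...]. A call has 1 to 12 rows; each row shifts and turns the commanded pose from where the row before left it, along the tool's axes as they then stand; what a row does not reach is not made up. A row lasts 1/8 s, in which the tool goes at most 62.5 mm and 10.7 degrees, less where a joint would pass 70% of its speed; a pose out of reach is approached as far as the arm can. A call is refused whole if a number of a shift passes 6.25 or a number of a turn 10.7, either way. A call with a gripper value outside its range is refused whole. The fingers move at their own pace and stop on an object; the grip force is fixed at half the most. Time passes only in rows, so rows that do not move let the fingers close. It gives the time, the measured TCP pose, the force and the opening at its end, in the units of the state.
- get_obs(): the state, without advancing time (a new reading comes with each control period).
- viewer.get_image(name): name is "scene" or "top"; returns (picture, depth): 420x560x3 uint8, red, green, blue; 420x560 float32, mm along the optical axis (not along the pixel's ray), 0 where there is no reading.
- viewer.get_calibration(name): a dict with "fx", "fy", "cx", "cy" (pixels), "rvec" (rotation vector, rad) and "tvec" (3), from world to camera coordinates, as OpenCV has them. Camera axes: x right, y down, z forward; pixel columns grow to the right and rows downward; lengths in mm; the calibration is good to about 2 mm. A picture is of the moment at which its call begins. get_calibration takes no time and is no camera call.
- ctrl.close_job(): hands the job in, once; it reports no verdict.
Trained networks look in the newest picture that a camera, given by its name, has taken for a name from the list of things; names that differ only in an ending like _2 or _b are one class to them, and where a whole thing is asked for, a point or a joint stands for the part that bears it (a point fixed in the world has none). Each returns a list of dicts, best first, with "score" (0 to 1); they miss things now and then, are a little off and sometimes report something else, mostly with a low value. They report only what shows in the picture. A call takes as long as a camera call. They do not tell look-alikes from the thing itself.
- masks_of(camera, thing): "pixels" (420x560 bool, what is visible of it) and "location" ([column, row] in pixels, amid what is visible of it).
The state is a dict: "t": time; "qpos": joint angles; "qvel": joint speeds; "joint_torque": joint torques, N m; "ee_pos": TCP position; "orientation": TCP orientation; "ft_force": force on the tool from outside, world axes, zero at the start; "moment": the same for the moment, N m; "width": finger opening in mm.
Only numpy, scipy, OpenCV 4.12 (cv2) and the standard library are available. Lean on these libraries where they do the work, as an engineer would, in place of code of your own. Each camera call takes 0.05 s, during which the arm holds its last target. There are 200 camera calls.

## Working session

There is one attempt and no reset: what is moved stays moved. The work goes in short steps, Python scripts to look and compute and a shell command to move; the robot and the scene stay as the last step left them, time stands still between calls to the robot, and variables do not carry over. Pictures are saved under pics/ and viewed, about 8 in all and at most 12, crops included, and the job is handed in when it is done.

```bash
mkdir -p pics; cat > h.py <<'E'
import numpy as np, cv2
from workcell import get_obs, viewer, ctrl, masks_of
def cal(n):
    c=viewer.get_calibration(n); R=cv2.Rodrigues(np.array(c['rvec'],float))[0]
    return c,R,np.array(c['tvec'],float).ravel()
def cloud(n,d):
    c,R,t=cal(n); v,u=np.mgrid[0:d.shape[0],0:d.shape[1]]
    P=np.stack([(u-c['cx'])/c['fx']*d,(v-c['cy'])/c['fy']*d,d],-1)
    return (P-t)@R   # HxWx3 world
def proj(n,p):
    c,R,t=cal(n); q=np.atleast_2d(p)@R.T+t
    return np.c_[q[:,0]/q[:,2]*c['fx']+c['cx'],q[:,1]/q[:,2]*c['fy']+c['cy']]
def ray(n,uv,z):
    c,R,t=cal(n); uv=np.atleast_2d(uv)
    d=np.c_[(uv[:,0]-c['cx'])/c['fx'],(uv[:,1]-c['cy'])/c['fy'],np.ones(len(uv))]@R
    o=-t@R
    return o+d*((z-o[2])/d[:,2])[:,None]
def snap(n,f):
    im,d=viewer.get_image(n); cv2.imwrite('pics/'+f,cv2.cvtColor(im,cv2.COLOR_RGB2BGR)); return im,d
E
python3 - <<'E'
from h import *
for n in('top','scene'):
    im,d=snap(n,n+'0.png'); W=cloud(n,d)
    c,R,t=cal(n); print(n,'cam at',(-t@R).round(),round(c['fx']))
    for k in('slide','rail_left','rail_right','stop','case','tumbler','oiler','oilstone','valve'):
        for m in masks_of(n,k)[:3]:
            px=m['pixels']&(d>0); 
            print(n,k,round(m['score'],2),np.round(m['location']),px.sum(),np.median(W[px],0).round() if px.any() else '')
E
```

```text
top cam at [ 361.  -14. 1104.] 469
top slide 0.94 [284. 202.] 16651 [547. -20.  17.]
top rail_left 0.68 [306. 168.] 1109 [623. -68.  32.]
top rail_right 0.82 [313. 224.] 1239 [487. -77.  32.]
top rail_right 0.47 [443. 148.] 1962 [ 644. -356.  167.]
top stop 0.75 [378. 192.] 566 [ 568. -232.   39.]
top case 0.98 [202. 201.] 2616 [539. 168.  72.]
top case 0.82 [203. 302.] 2647 [311. 156.  57.]
top case 0.69 [103. 196.] 2737 [544. 394.  57.]
top tumbler 0.6 [443. 147.] 1906 [ 644. -355.  167.]
top tumbler 0.4 [204. 133.] 1320 [708. 168.  26.]
top oiler 0.57 [438. 217.] 777 [ 509. -348.   86.]
top oilstone 0.88 [205. 130.] 1424 [709. 169.  26.]
top oilstone 0.35 [283. 202.] 17247 [547. -17.  17.]
top valve 0.94 [307. 117.] 540 [737. -67.  73.]
scene cam at [1331.  -41.  544.] 381
scene slide 0.91 [276. 224.] 9395 [596. -30.  14.]
scene rail_left 0.82 [253. 230.] 1490 [627. -76.  27.]
scene rail_right 0.65 [253. 200.] 984 [495. -78.  27.]
scene rail_right 0.36 [259. 232.] 1476 [627. -63.  27.]
scene stop 0.71 [190. 219.] 314 [ 582. -229.   35.]
scene case 0.9 [448. 204.] 2273 [573. 386.  48.]
scene case 0.83 [396. 163.] 1404 [342. 339.  46.]
scene case 0.68 [358. 198.] 2114 [579. 165.  67.]
scene tumbler 0.75 [114. 219.] 3058 [ 681. -355.  117.]
scene oiler 0.83 [143. 203.] 809 [ 530. -350.   55.]
scene oilstone 0.83 [367. 254.] 1704 [725. 169.  23.]
scene valve 0.58 [256. 260.] 896 [750. -69.  34.]
scene valve 0.15 [368. 258.] 1628 [726. 168.  23.]
```

View pics/top0.png

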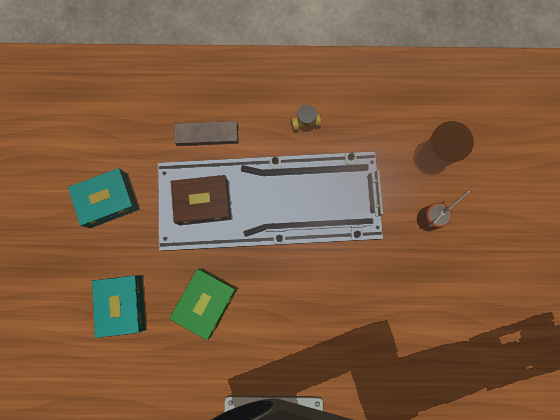

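View pics/scene0.png

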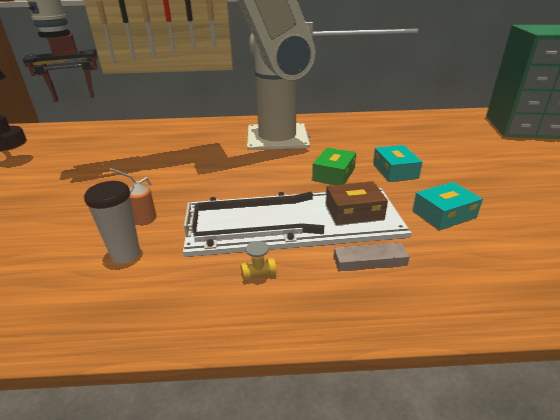

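The top view shows the brown case on the slide at about (202,200) with its lane running to the right, and rails at rows 170 and 225. The stop is at (378,192). The green and teal boxes are look-alikes. In the scene view the brown case is at (358,198). Next I fit the exact poses of slide and case.

```bash
cat >> h.py <<'E'
from scipy.optimize import minimize
def rectfit(P):
    return cv2.minAreaRect(np.ascontiguousarray(P,dtype=np.float32))
def case_pose(W,im,near,n='top'):
    # lid points: height ~71 near the case
    s=(abs(W[...,2]-71)<6)&(np.hypot(W[...,0]-near[0],W[...,1]-near[1])<95)&(im.max(-1)<250)
    s=cv2.morphologyEx(s.astype(np.uint8),cv2.MORPH_OPEN,np.ones((5,5)))
    k,l,st,_=cv2.connectedComponentsWithStats(s); i=1+np.argmax(st[1:,4]); s=l==i
    v,u=np.nonzero(s); P=ray(n,np.c_[u,v],71.)[:,:2]
    return P,s
E
cat > m1.py <<'E'
from h import *
im,d=viewer.get_image('top'); W=cloud('top',d)
m=masks_of('top','slide')[0]['pixels']
# slide+case region outline: aluminium brightness, bench is orange => use saturation
hsv=cv2.cvtColor(im,cv2.COLOR_RGB2HSV)
s=((hsv[...,1]<90)&(W[...,2]>5)&(abs(W[...,2]-20)<22)).astype(np.uint8)
roi=np.zeros_like(s); roi[148:256,150:392]=1; s&=roi
k,l,st,_=cv2.connectedComponentsWithStats(s); i=1+np.argmax(st[1:,4]); 
c,_=cv2.findContours((l==i).astype(np.uint8),cv2.RETR_EXTERNAL,cv2.CHAIN_APPROX_NONE)
pts=max(c,key=len)[:,0].astype(float)
r=rectfit(ray('top',pts,15.)[:,:2]); print('slide rect',r, 'box',cv2.boxPoints(r).round(1).tolist())
ms=masks_of('top','slide')[0]['pixels'];v,u=np.nonzero(ms)
print('mask rect',rectfit(ray('top',np.c_[u,v],15.)[:,:2]))
for k in('rail_left','rail_right','stop'):
    p=masks_of('top',k)[0]['pixels']; v,u=np.nonzero(p); print(k,rectfit(ray('top',np.c_[u,v],33.)[:,:2]))
P,s=case_pose(W,im,(539,168)); print('case',rectfit(P),P.mean(0),'z',np.median(W[s][:,2]))
mc=masks_of('top','case')[0]['pixels'];v,u=np.nonzero(mc);print('case mask',rectfit(ray('top',np.c_[u,v],71.)[:,:2]))
z=im.copy(); z[s]=(255,0,0); cv2.drawContours(z,c,-1,(0,255,0),1)
cv2.imwrite('pics/m1.png',cv2.resize(z[130:270,130:410,::-1],None,fx=2.8,fy=2.8,interpolation=cv2.INTER_NEAREST))
E
python3 m1.py
```

```text
slide rect ((550.1666870117188, 17.908477783203125), (211.41893005371094, 520.6798706054688), 3.656205654144287) box [[428.1000061035156, 271.0], [461.29998779296875, -248.60000610351562], [672.2999877929688, -235.1999969482422], [639.0999755859375, 284.5]]
mask rect ((549.8242797851562, 13.598052978515625), (213.98870849609375, 527.5059204101562), 3.3863744735717773)
rail_left ((632.643798828125, -65.80329895019531), (44.312923431396484, 297.7240295410156), 3.635256767272949)
rail_right ((476.4883728027344, -75.40060424804688), (45.108306884765625, 295.2284851074219), 3.5696897506713867)
stop ((567.2928466796875, -229.2844696044922), (106.52253723144531, 28.511178970336914), 3.332885503768921)
case ((542.6028442382812, 170.16427612304688), (96.62680053710938, 124.33859252929688), 6.694173812866211) [542.31656294 170.05821593] z 72.16515451898893
case mask ((306.0454406738281, 336.2022399902344), (122.07423400878906, 109.30165100097656), 7.33638334274292)
```

View pics/m1.png

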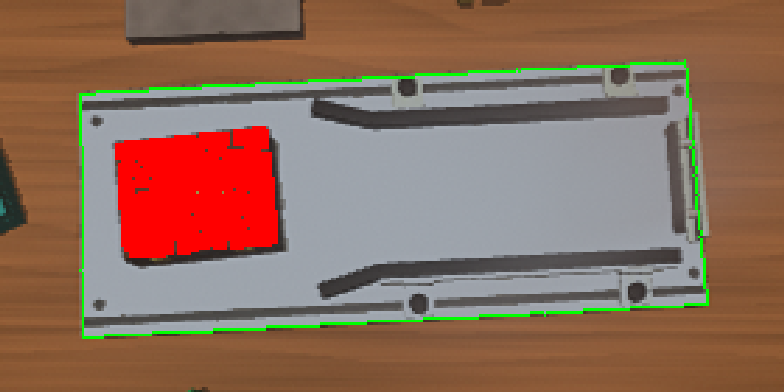

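The outline fits the plate to about 1 mm (211×521 mm) and the lid as well (96.6×124.3). The case is at about x=-162, y=+2, yaw +3° in the slide frame, so a two-finger push on its rear end, with the fingertips above rail height, should do it.

```bash
cat >> h.py <<'E'
from scipy.spatial.transform import Rotation as Ro
A=np.deg2rad(3.656); EX=np.array([np.sin(A),-np.cos(A)]); EY=np.array([np.cos(A),np.sin(A)])
O=np.array([550.17,17.91])+10*EX
def w2s(p): q=np.asarray(p)[...,:2]-O; return np.stack([q@EX,q@EY],-1)
def s2w(x,y): return O+x*EX+y*EY
def goto(x,y,z):
    o=get_obs(); Rm=Ro.from_rotvec(o['orientation']).as_matrix(); p=np.array(o['ee_pos'])
    print('tcp slide',w2s(p).round(1),'z',p[2].round(1),'F',np.round(o['ft_force'],1),'w',round(float(o['width']),1),'t',round(o['t'],2))
    print('tool x in slide',round(float(Rm[:2,0]@EX),4),round(float(Rm[:2,0]@EY),4),'tool z',Rm[:,2].round(3))
    T=np.eye(3); g=EY if Rm[:2,0]@EY>0 else -EY
    T[:,0]=[*g,0]; T[:,2]=[0,0,-1]; T[:,1]=np.cross(T[:,2],T[:,0])
    print('turn deg',np.rad2deg(Ro.from_matrix(Rm.T@T).as_rotvec()).round(2))
    D=np.array([*s2w(x,y),z])-p
    print('shift cm now',(Rm.T@D/10).round(2),'after turn',(T.T@D/10).round(2))
def look(near,f=None):
    im,d=viewer.get_image('top'); W=cloud('top',d); P,s=case_pose(W,im,near)
    r=rectfit(P); c=w2s(r[0]); b=w2s(cv2.boxPoints(r))
    a=r[2]-np.rad2deg(A); a=(a+45)%90-45
    print('case slide',c.round(1),'size',np.round(r[1],1),'yaw deg',round(a,2),'mean',w2s(P.mean(0)).round(1))
    if f: cv2.imwrite('pics/'+f,cv2.resize(im[130:270,130:410,::-1],None,fx=2.8,fy=2.8))
E
python3 -c "
from h import *
goto(-260,-0,223)"
```

```text
tcp slide [ 575.1 -383.5] z 222.7 F [-0.2 -0.1  0. ] w 87.6 t 1.35
tool x in slide 0.9638 0.2667 tool z [ 0. -0. -1.]
turn deg [  0.    -0.   -74.53]
shift cm now [-7.026e+01 -5.923e+01 -3.000e-02] after turn [ 3.835e+01 -8.351e+01 -3.000e-02]
```

```bash
python3 -m inch '[{"az":-9.3,"jaw":0.6},{"az":-9.3,"jaw":0.6},{"az":-9.3,"jaw":0.6},{"az":-9.3,"jaw":0.6},{"az":-9.3,"jaw":0.6},{"az":-9.3,"jaw":0.6},{"az":-9.3,"jaw":0.6},{"az":-9.4,"jaw":0.6},{"tx":1,"ty":-2,"jaw":0.6},{"tx":2,"ty":-4,"jaw":0.6},{"tx":2,"ty":-4.5,"jaw":0.6},{"tx":2,"ty":-4.5,"jaw":0.6}]'; python3 -m inch '[{"tx":2.2,"ty":-5,"jaw":0.6},{"tx":2.2,"ty":-5,"jaw":0.6},{"tx":2.2,"ty":-5,"jaw":0.6},{"tx":2.2,"ty":-5,"jaw":0.6},{"tx":2.2,"ty":-5,"jaw":0.6},{"tx":2.2,"ty":-5,"jaw":0.6},{"tx":2.2,"ty":-5,"jaw":0.6},{"tx":2.2,"ty":-5,"jaw":0.6},{"tx":2.2,"ty":-5,"jaw":0.6},{"tx":2.2,"ty":-4,"jaw":0.6},{"tx":2.2,"ty":-4,"jaw":0.6}]'; python3 -c "
from h import *
goto(-260,-0,223)"
```

```text
tcp slide [ 575.1 -383.5] z 222.7 F [-0.2 -0.1  0. ] w 87.6 t 1.35
tool x in slide 0.9638 0.2667 tool z [ 0. -0. -1.]
turn deg [  0.    -0.   -74.53]
shift cm now [-7.026e+01 -5.923e+01 -3.000e-02] after turn [ 3.835e+01 -8.351e+01 -3.000e-02]$[0]: bad value
$[0]: bad value
```

```bash
python3 -m inch '[{"tx":0,"ty":0,"tz":0,"ax":0,"ay":0,"az":-9.3,"jaw":0.6},{"tx":0,"ty":0,"tz":0,"ax":0,"ay":0,"az":-9.3,"jaw":0.6},{"tx":0,"ty":0,"tz":0,"ax":0,"ay":0,"az":-9.3,"jaw":0.6},{"tx":0,"ty":0,"tz":0,"ax":0,"ay":0,"az":-9.3,"jaw":0.6},{"tx":0,"ty":0,"tz":0,"ax":0,"ay":0,"az":-9.3,"jaw":0.6},{"tx":0,"ty":0,"tz":0,"ax":0,"ay":0,"az":-9.3,"jaw":0.6},{"tx":0,"ty":0,"tz":0,"ax":0,"ay":0,"az":-9.3,"jaw":0.6},{"tx":0,"ty":0,"tz":0,"ax":0,"ay":0,"az":-9.4,"jaw":0.6}]'; python3 -c "
from h import *
goto(-260,-0,223)"
```

```text
t: 2.35
ee_pos: [204.8, -590.5, 222.7]
orientation: [-3.14, -0.108, -0.0]
ft_force: [0.6, 0.9, 0.7]
width: 53.1
tcp slide [ 575.1 -383.5] z 222.7 F [0.6 0.9 0.7] w 53.1 t 2.35
tool x in slide -0.0048 1.0 tool z [ 0.  0. -1.]
turn deg [-0.   -0.    0.28]
shift cm now [ 3.875e+01 -8.332e+01 -3.000e-02] after turn [ 3.835e+01 -8.351e+01 -3.000e-02]
```

```bash
python3 -m inch '[{"tx":0.8,"ty":-0.6,"tz":0,"ax":0,"ay":0,"az":0.28,"jaw":0.6},{"tx":2.1,"ty":-4.6,"tz":0,"ax":0,"ay":0,"az":0,"jaw":0.6},{"tx":2.1,"ty":-4.6,"tz":0,"ax":0,"ay":0,"az":0,"jaw":0.6},{"tx":2.1,"ty":-4.6,"tz":0,"ax":0,"ay":0,"az":0,"jaw":0.6},{"tx":2.1,"ty":-4.6,"tz":0,"ax":0,"ay":0,"az":0,"jaw":0.6},{"tx":2.1,"ty":-4.6,"tz":0,"ax":0,"ay":0,"az":0,"jaw":0.6},{"tx":2.1,"ty":-4.6,"tz":0,"ax":0,"ay":0,"az":0,"jaw":0.6},{"tx":2.1,"ty":-4.6,"tz":0,"ax":0,"ay":0,"az":0,"jaw":0.6},{"tx":2.1,"ty":-4.6,"tz":0,"ax":0,"ay":0,"az":0,"jaw":0.6},{"tx":2.1,"ty":-4.6,"tz":0,"ax":0,"ay":0,"az":0,"jaw":0.6}]' && python3 -m inch '[{"tx":2.1,"ty":-4.6,"tz":0,"ax":0,"ay":0,"az":0,"jaw":0.6},{"tx":2.1,"ty":-4.6,"tz":0,"ax":0,"ay":0,"az":0,"jaw":0.6},{"tx":2.1,"ty":-4.6,"tz":0,"ax":0,"ay":0,"az":0,"jaw":0.6},{"tx":2.1,"ty":-4.6,"tz":0,"ax":0,"ay":0,"az":0,"jaw":0.6},{"tx":2.1,"ty":-4.6,"tz":0,"ax":0,"ay":0,"az":0,"jaw":0.6},{"tx":2.1,"ty":-4.6,"tz":0,"ax":0,"ay":0,"az":0,"jaw":0.6},{"tx":2.1,"ty":-4.6,"tz":0,"ax":0,"ay":0,"az":0,"jaw":0.6},{"tx":2.1,"ty":-4.6,"tz":0,"ax":0,"ay":0,"az":0,"jaw":0.6},{"tx":2.1,"ty":-4.6,"tz":0,"ax":0,"ay":0,"az":0,"jaw":0.6},{"tx":0,"ty":0,"tz":0,"ax":0,"ay":0,"az":0,"jaw":0.6}]'; python3 -c "
from h import *
goto(-260,0,42)"
```

```text
t: 3.6
ee_pos: [377.4, -157.7, 223.0]
orientation: [3.14, 0.085, 0.001]
ft_force: [1.1, -0.7, 0.2]
width: 52.2
t: 4.85
ee_pos: [541.8, 267.9, 222.5]
orientation: [-3.139, -0.091, -0.001]
ft_force: [-0.7, 0.3, 0.4]
width: 52.5
tcp slide [-260.1    7.6] z 222.5 F [-0.7  0.3  0.4] w 52.5 t 4.85
tool x in slide 0.0058 1.0 tool z [ 0.001  0.001 -1.   ]
turn deg [-0.05 -0.05 -0.33]
shift cm now [-0.78  0.02 18.05] after turn [-7.600e-01  1.000e-02  1.805e+01]
```

```bash
python3 -m inch '[{"tx":-0.8,"ty":0,"tz":2,"ax":0,"ay":0,"az":-0.33,"jaw":0.6},{"tx":0,"ty":0,"tz":4,"ax":0,"ay":0,"az":0,"jaw":0.6},{"tx":0,"ty":0,"tz":4,"ax":0,"ay":0,"az":0,"jaw":0.6},{"tx":0,"ty":0,"tz":4,"ax":0,"ay":0,"az":0,"jaw":0.6},{"tx":0,"ty":0,"tz":3,"ax":0,"ay":0,"az":0,"jaw":0.6},{"tx":0,"ty":0,"tz":1,"ax":0,"ay":0,"az":0,"jaw":0.6},{"tx":0,"ty":0,"tz":0,"ax":0,"ay":0,"az":0,"jaw":0.6}]'; python3 -c "
from h import *
look((542,170),'p1.png')
goto(-240,0,42)"
```

```text
t: 5.72
ee_pos: [533.1, 263.8, 42.7]
orientation: [3.14, 0.098, -0.001]
ft_force: [-0.8, -0.5, -0.5]
width: 52.6
case slide [-162.4    2.1] size [ 96.7 124.4] yaw deg 3.15 mean [-162.6    1.7]
tcp slide [-256.8   -0.7] z 43.5 F [-1.6  0.3  0.4] w 52.8 t 5.78
tool x in slide 0.0007 1.0 tool z [ 0.001  0.    -1.   ]
turn deg [-0.01 -0.04 -0.04]
shift cm now [0.07 1.68 0.15] after turn [0.07 1.68 0.15]
```

View pics/p1.png

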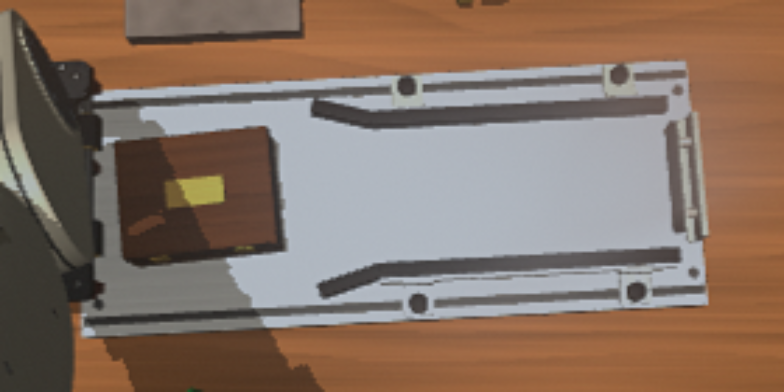

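Picture p1: the fingers stand behind the case's rear end at column ~98, clear of the bed, with the case unmoved. The first gentle push comes next.

```bash
python3 -m inch '[{"tx":0.07,"ty":0.5,"tz":0.1,"ax":0,"ay":0,"az":0,"jaw":0.6},{"tx":0,"ty":0.5,"tz":0,"ax":0,"ay":0,"az":0,"jaw":0.6},{"tx":0,"ty":0.5,"tz":0,"ax":0,"ay":0,"az":0,"jaw":0.6},{"tx":0,"ty":0.4,"tz":0,"ax":0,"ay":0,"az":0,"jaw":0.6},{"tx":0,"ty":0.4,"tz":0,"ax":0,"ay":0,"az":0,"jaw":0.6},{"tx":0,"ty":0.4,"tz":0,"ax":0,"ay":0,"az":0,"jaw":0.6},{"tx":0,"ty":0.4,"tz":0,"ax":0,"ay":0,"az":0,"jaw":0.6},{"tx":0,"ty":0.4,"tz":0,"ax":0,"ay":0,"az":0,"jaw":0.6},{"tx":0,"ty":0.4,"tz":0,"ax":0,"ay":0,"az":0,"jaw":0.6},{"tx":0,"ty":0.4,"tz":0,"ax":0,"ay":0,"az":0,"jaw":0.6},{"tx":0,"ty":0.4,"tz":0,"ax":0,"ay":0,"az":0,"jaw":0.6},{"tx":0,"ty":0,"tz":0,"ax":0,"ay":0,"az":0,"jaw":0.6}]'; python3 -c "
from h import *
look((544,145),'p2.png')
goto(-180,0,42)"
```

```text
t: 7.28
ee_pos: [537.1, 217.1, 41.8]
orientation: [3.14, 0.1, -0.0]
ft_force: [1.2, 2.7, 2.0]
width: 52.6
case slide [-131.5   -1.4] size [ 96.2 117. ] yaw deg 0.01 mean [-131.2   -2. ]
tcp slide [-209.6   -0.4] z 41.7 F [0.4 2.4 0.5] w 52.8 t 7.33
tool x in slide -0.0001 1.0 tool z [-0. -0. -1.]
turn deg [0.01 0.02 0.01]
shift cm now [ 0.04  2.96 -0.03] after turn [ 0.04  2.96 -0.03]
```

View pics/p2.png

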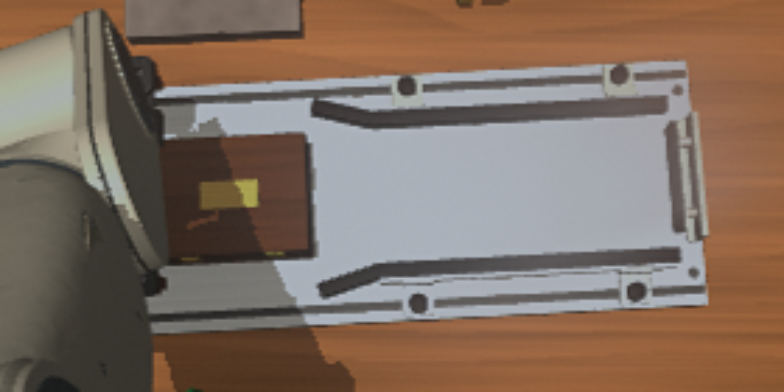

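Picture p2: the case is now square (yaw 0°, y≈-1.4 mm), its front edge at column ~310 just before the rail flare. I continue down the lane.

```bash
python3 -m inch '[{"tx":0,"ty":0.4,"tz":0,"ax":0,"ay":0,"az":0,"jaw":0.6},{"tx":0.02,"ty":0.6,"tz":0,"ax":0,"ay":0,"az":0,"jaw":0.6},{"tx":0.02,"ty":0.6,"tz":0,"ax":0,"ay":0,"az":0,"jaw":0.6},{"tx":0.02,"ty":0.6,"tz":0,"ax":0,"ay":0,"az":0,"jaw":0.6},{"tx":0.02,"ty":0.6,"tz":0,"ax":0,"ay":0,"az":0,"jaw":0.6},{"tx":0.02,"ty":0.6,"tz":0,"ax":0,"ay":0,"az":0,"jaw":0.6},{"tx":0.02,"ty":0.6,"tz":0,"ax":0,"ay":0,"az":0,"jaw":0.6},{"tx":0.02,"ty":0.6,"tz":0,"ax":0,"ay":0,"az":0,"jaw":0.6},{"tx":0,"ty":0.6,"tz":0,"ax":0,"ay":0,"az":0,"jaw":0.6},{"tx":0,"ty":0.6,"tz":0,"ax":0,"ay":0,"az":0,"jaw":0.6},{"tx":0,"ty":0.4,"tz":0,"ax":0,"ay":0,"az":0,"jaw":0.6},{"tx":0,"ty":0.2,"tz":0,"ax":0,"ay":0,"az":0,"jaw":0.6}]'; python3 -c "
from h import *
look((549,75),'p3.png')
goto(-80,0,42)"
```

```text
t: 8.82
ee_pos: [542.5, 153.6, 41.7]
orientation: [-3.14, -0.1, 0.001]
ft_force: [-0.3, 5.8, 3.7]
width: 52.8
case slide [-59.6  -0.2] size [96.4 99.2] yaw deg -0.28 mean [-59.1  -0.1]
tcp slide [-145.7    0.9] z 41.7 F [-0.3  3.3  3.1] w 52.8 t 8.88
tool x in slide -0.0 1.0 tool z [-0.  0. -1.]
turn deg [-0.01  0.03  0.  ]
shift cm now [-0.09  6.57 -0.03] after turn [-0.09  6.57 -0.03]
```

View pics/p3.png

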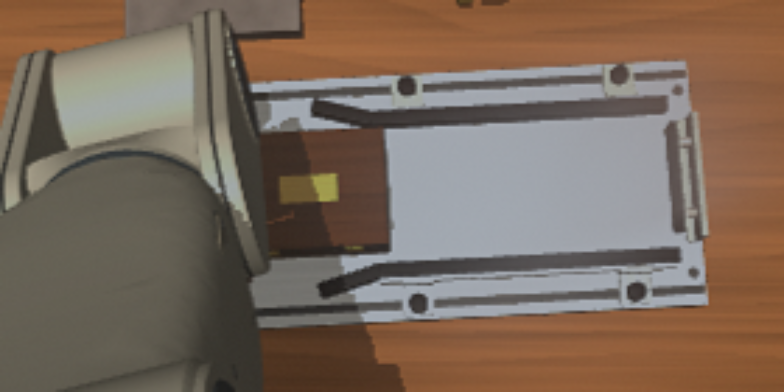

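Picture p3: the case's front (column 387) is inside the straight rails with about equal gaps both sides (y -0.2 mm, yaw -0.3°).

```bash
python3 -m inch '[{"tx":0,"ty":0.4,"tz":0,"ax":0,"ay":0,"az":0,"jaw":0.6},{"tx":0,"ty":0.7,"tz":0,"ax":0,"ay":0,"az":0,"jaw":0.6},{"tx":0,"ty":0.7,"tz":0,"ax":0,"ay":0,"az":0,"jaw":0.6},{"tx":0,"ty":0.7,"tz":0,"ax":0,"ay":0,"az":0,"jaw":0.6},{"tx":0,"ty":0.7,"tz":0,"ax":0,"ay":0,"az":0,"jaw":0.6},{"tx":0,"ty":0.7,"tz":0,"ax":0,"ay":0,"az":0,"jaw":0.6},{"tx":0,"ty":0.7,"tz":0,"ax":0,"ay":0,"az":0,"jaw":0.6},{"tx":0,"ty":0.7,"tz":0,"ax":0,"ay":0,"az":0,"jaw":0.6},{"tx":0,"ty":0.7,"tz":0,"ax":0,"ay":0,"az":0,"jaw":0.6},{"tx":0,"ty":0.7,"tz":0,"ax":0,"ay":0,"az":0,"jaw":0.6},{"tx":0,"ty":0.7,"tz":0,"ax":0,"ay":0,"az":0,"jaw":0.6},{"tx":0,"ty":0.3,"tz":0,"ax":0,"ay":0,"az":0,"jaw":0.6}]'; python3 -c "
from h import *
look((552,0))
goto(0,0,42)"
```

```text
t: 10.38
ee_pos: [547.3, 76.7, 41.7]
orientation: [-3.14, -0.1, 0.001]
ft_force: [-0.5, 6.0, 3.9]
width: 52.6
case slide [27.8 -0.1] size [95.6 78.4] yaw deg -2.76 mean [27.5  0.5]
tcp slide [-68.6   0.9] z 41.7 F [0. 3. 2.] w 52.5 t 10.43
tool x in slide -0.0 1.0 tool z [-0.001  0.    -1.   ]
turn deg [-0.    0.03  0.  ]
shift cm now [-0.09  6.86 -0.03] after turn [-0.09  6.86 -0.03]
```

```bash
cat >> h.py <<'E'
def edges(near,f=None):
    im,d=viewer.get_image('top'); W=cloud('top',d); P,s=case_pose(W,im,near); Q=w2s(P)
    xs=np.arange(Q[:,0].min()+15,Q[:,0].max()-8,4); lo=[];hi=[]
    for x in xs:
        y=Q[abs(Q[:,0]-x)<2.5][:,1]; lo.append(y.min()); hi.append(y.max())
    for n,e in(('right',lo),('left',hi)):
        p=np.polyfit(xs,e,1,w=1/(1+abs(np.array(e)-np.median(e)))); print(n,'y at front',round(np.polyval(p,xs[-1]),1),'yaw deg',round(np.rad2deg(p[0]),2),np.round(e,0))
    ys=np.arange(-40,41,8); fr=[Q[abs(Q[:,1]-y)<3][:,0].max() for y in ys]
    p=np.polyfit(ys,fr,1); print('front x',round(p[1],1),'yaw deg',round(-np.rad2deg(p[0]),2))
    if f: cv2.imwrite('pics/'+f,cv2.resize(im[130:270,130:410,::-1],None,fx=2.8,fy=2.8))
E
python3 -c "
from h import *
edges((552,0),'p4.png')"
```

```text
right y at front -47.0 yaw deg 0.29 [-40. -45. -47. -47. -48. -48. -48. -48. -46. -46. -47. -47. -47. -47.]
left y at front 46.9 yaw deg 0.15 [47. 47. 46. 46. 46. 48. 48. 48. 47. 47. 47. 47. 47. 46.]
front x 66.2 yaw deg 0.17
```

View pics/p4.png

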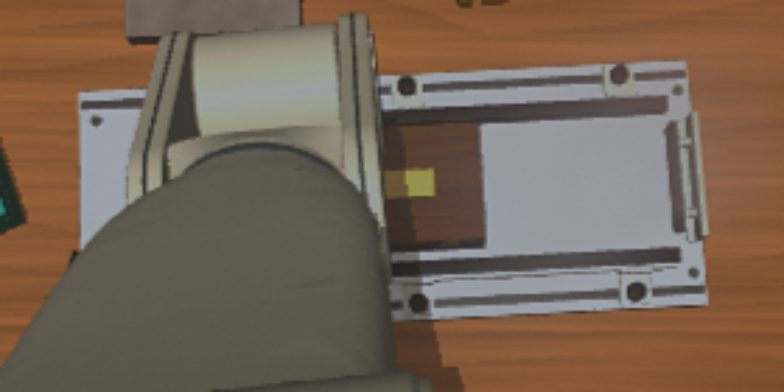

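Picture p4: the case is still square and centred (edges ±47 mm, yaw ≈0.2°; the -2.8° came from the arm hiding a corner). The front is at x≈67.

```bash
python3 -m inch '[{"tx":0,"ty":0.4,"tz":0,"ax":0,"ay":0,"az":0,"jaw":0.6},{"tx":0,"ty":0.6,"tz":0,"ax":0,"ay":0,"az":0,"jaw":0.6},{"tx":0,"ty":0.7,"tz":0,"ax":0,"ay":0,"az":0,"jaw":0.6},{"tx":0,"ty":0.7,"tz":0,"ax":0,"ay":0,"az":0,"jaw":0.6},{"tx":0,"ty":0.7,"tz":0,"ax":0,"ay":0,"az":0,"jaw":0.6},{"tx":0,"ty":0.7,"tz":0,"ax":0,"ay":0,"az":0,"jaw":0.6},{"tx":0,"ty":0.7,"tz":0,"ax":0,"ay":0,"az":0,"jaw":0.6},{"tx":0,"ty":0.7,"tz":0,"ax":0,"ay":0,"az":0,"jaw":0.6},{"tx":0,"ty":0.7,"tz":0,"ax":0,"ay":0,"az":0,"jaw":0.6},{"tx":0,"ty":0.7,"tz":0,"ax":0,"ay":0,"az":0,"jaw":0.6},{"tx":0,"ty":0.7,"tz":0,"ax":0,"ay":0,"az":0,"jaw":0.6},{"tx":0,"ty":0.3,"tz":0,"ax":0,"ay":0,"az":0,"jaw":0.6}]'; python3 -c "
from h import *
edges((557,-80))
goto(90,0,42)"
```

```text
t: 11.98
ee_pos: [552.0, 0.9, 41.6]
orientation: [-3.14, -0.1, 0.002]
ft_force: [-0.1, 5.7, 3.9]
width: 52.7
right y at front -49.0 yaw deg -2.96 [-48. -48. -48. -49. -49. -49.]
left y at front 46.9 yaw deg -2.92 [48. 48. 48. 47. 47. 47.]
front x 141.1 yaw deg -2.24
tcp slide [7.3 0.8] z 41.6 F [-0.   3.4  2.4] w 52.7 t 12.03
tool x in slide -0.0002 1.0 tool z [-0.001  0.    -1.   ]
turn deg [-0.01  0.05  0.01]
shift cm now [-0.08  8.27 -0.04] after turn [-0.08  8.27 -0.04]
```

```bash
python3 - <<'E'
from h import *
edges((557,-80))
im,d=viewer.get_image('top'); a=cv2.resize(im[155:245,230:390,::-1],None,fx=4.5,fy=4.5,interpolation=cv2.INTER_CUBIC)[:300]
W=cloud('top',d); 
im2,d2=viewer.get_image('scene'); b=cv2.resize(im2[170:260,170:330,::-1],None,fx=4.5,fy=4.5,interpolation=cv2.INTER_CUBIC)[:290]
cv2.imwrite('pics/p5.png',np.vstack([a,b]))
E
```

```text
right y at front -48.4 yaw deg -0.53 [-48. -48. -48. -49. -49. -47.]
left y at front 47.0 yaw deg -2.77 [48. 48. 48. 47. 47. 47.]
front x 142.1 yaw deg 1.68
```

View pics/p5.png

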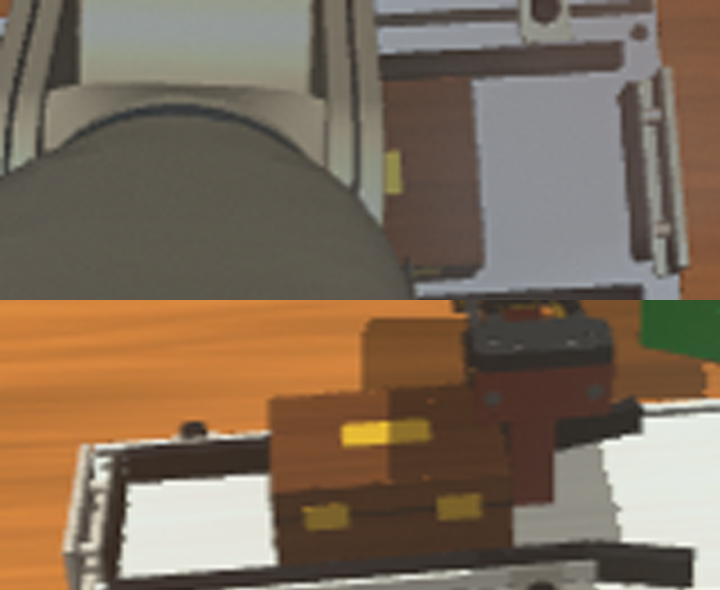

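Picture p5: the case is parallel to the rails and to the buffer in both views, with the fingers flush on its rear, so the yaw scatter (−2.2° to +1.7°) is pixel noise. I go on, slowing before the buffer.

```bash
python3 -m inch '[{"tx":0,"ty":0.4,"tz":0,"ax":0,"ay":0,"az":0,"jaw":0.6},{"tx":0,"ty":0.6,"tz":0,"ax":0,"ay":0,"az":0,"jaw":0.6},{"tx":0,"ty":0.7,"tz":0,"ax":0,"ay":0,"az":0,"jaw":0.6},{"tx":0,"ty":0.7,"tz":0,"ax":0,"ay":0,"az":0,"jaw":0.6},{"tx":0,"ty":0.7,"tz":0,"ax":0,"ay":0,"az":0,"jaw":0.6},{"tx":0,"ty":0.7,"tz":0,"ax":0,"ay":0,"az":0,"jaw":0.6},{"tx":0,"ty":0.7,"tz":0,"ax":0,"ay":0,"az":0,"jaw":0.6},{"tx":0,"ty":0.7,"tz":0,"ax":0,"ay":0,"az":0,"jaw":0.6},{"tx":0,"ty":0.7,"tz":0,"ax":0,"ay":0,"az":0,"jaw":0.6},{"tx":0,"ty":0.5,"tz":0,"ax":0,"ay":0,"az":0,"jaw":0.6},{"tx":0,"ty":0.3,"tz":0,"ax":0,"ay":0,"az":0,"jaw":0.6},{"tx":0,"ty":0.2,"tz":0,"ax":0,"ay":0,"az":0,"jaw":0.6}]'; python3 -c "
from h import *
edges((561,-140))
goto(91,0,42)"
```

```text
t: 13.68
ee_pos: [556.9, -68.1, 41.7]
orientation: [-3.14, -0.101, -0.0]
ft_force: [0.3, 3.5, -1.3]
width: 52.9
  return _methods._mean(a, axis=axis, dtype=dtype,
  ret = ret.dtype.type(ret / rcount)
Traceback (most recent call last):
  File "h.py", line 56, in edges
    p=np.polyfit(xs,e,1,w=1/(1+abs(np.array(e)-np.median(e)))); print(n,'y at front',round(np.polyval(p,xs[-1]),1),'yaw deg',round(np.rad2deg(p[0]),2),np.round(e,0))
TypeError: expected non-empty vector for x
```

```bash
python3 -m inch '[{"tx":0,"ty":0.15,"tz":0,"ax":0,"ay":0,"az":0,"jaw":0.6},{"tx":0,"ty":0.15,"tz":0,"ax":0,"ay":0,"az":0,"jaw":0.6},{"tx":0,"ty":0.15,"tz":0,"ax":0,"ay":0,"az":0,"jaw":0.6},{"tx":0,"ty":0.15,"tz":0,"ax":0,"ay":0,"az":0,"jaw":0.6},{"tx":0,"ty":0.15,"tz":0,"ax":0,"ay":0,"az":0,"jaw":0.6},{"tx":0,"ty":0.15,"tz":0,"ax":0,"ay":0,"az":0,"jaw":0.6},{"tx":0,"ty":0.15,"tz":0,"ax":0,"ay":0,"az":0,"jaw":0.6},{"tx":0,"ty":0.15,"tz":0,"ax":0,"ay":0,"az":0,"jaw":0.6},{"tx":0,"ty":0.1,"tz":0,"ax":0,"ay":0,"az":0,"jaw":0.6},{"tx":0,"ty":0,"tz":0,"ax":0,"ay":0,"az":0,"jaw":0.6}]'; python3 -c "
from h import *
goto(91,0,42)"
```

```text
t: 14.98
ee_pos: [557.7, -81.1, 41.7]
orientation: [3.14, 0.101, 0.0]
ft_force: [-0.9, 2.9, 0.8]
width: 52.9
tcp slide [89.3  1.2] z 41.7 F [-0.9  2.9  0.8] w 52.9 t 14.97
tool x in slide -0.0003 1.0 tool z [ 0. -0. -1.]
turn deg [ 0.01 -0.    0.02]
shift cm now [-0.12  0.17 -0.03] after turn [-0.12  0.17 -0.03]
```

```bash
python3 -m inch '[{"tx":0,"ty":0.1,"tz":0,"ax":0,"ay":0,"az":0,"jaw":0.6},{"tx":0,"ty":0.1,"tz":0,"ax":0,"ay":0,"az":0,"jaw":0.6},{"tx":0,"ty":0.1,"tz":0,"ax":0,"ay":0,"az":0,"jaw":0.6},{"tx":0,"ty":0,"tz":0,"ax":0,"ay":0,"az":0,"jaw":0.6},{"tx":0,"ty":0,"tz":0,"ax":0,"ay":0,"az":0,"jaw":0.6}]'; python3 -c "
from h import *
goto(91,0,42)"
```

```text
t: 15.6
ee_pos: [557.9, -83.5, 41.7]
orientation: [-3.139, -0.101, 0.0]
ft_force: [-0.2, 6.5, 0.6]
width: 52.8
tcp slide [91.7  1.2] z 41.7 F [-0.2  6.5  0.6] w 52.8 t 15.6
tool x in slide -0.0004 1.0 tool z [-0.     0.001 -1.   ]
turn deg [-0.03  0.    0.02]
shift cm now [-0.12 -0.07 -0.03] after turn [-0.12 -0.07 -0.03]
```

The force rose from 2.9 to 6.5 N, so the buffer is met. I back off, rise clear and check.

```bash
python3 -m inch '[{"tx":0,"ty":-0.2,"tz":0,"ax":0,"ay":0,"az":0,"jaw":0.6},{"tx":0,"ty":-1,"tz":0,"ax":0,"ay":0,"az":0,"jaw":0.6},{"tx":0,"ty":-2,"tz":0,"ax":0,"ay":0,"az":0,"jaw":0.6},{"tx":0,"ty":-3,"tz":-2,"ax":0,"ay":0,"az":0,"jaw":0.6},{"tx":0,"ty":-4,"tz":-4,"ax":0,"ay":0,"az":0,"jaw":0.6},{"tx":0,"ty":-4,"tz":-4,"ax":0,"ay":0,"az":0,"jaw":0.6},{"tx":0,"ty":-4,"tz":-4,"ax":0,"ay":0,"az":0,"jaw":0.6},{"tx":0,"ty":-4,"tz":-2,"ax":0,"ay":0,"az":0,"jaw":0.6},{"tx":0,"ty":-4,"tz":0,"ax":0,"ay":0,"az":0,"jaw":0.6},{"tx":0,"ty":-3,"tz":0,"ax":0,"ay":0,"az":0,"jaw":0.6},{"tx":0,"ty":0,"tz":0,"ax":0,"ay":0,"az":0,"jaw":0.6}]'; python3 -c "
from h import *
look(s2w(163,0),'p6.png')
edges(s2w(163,0))"
```

```text
t: 16.98
ee_pos: [538.3, 210.0, 201.6]
orientation: [-3.14, -0.106, -0.0]
ft_force: [-0.5, -0.2, 0.4]
width: 52.8
case slide [165.3   0. ] size [ 96.7 124.4] yaw deg 0.03 mean [164.9  -0. ]
right y at front -47.1 yaw deg -0.11 [-46. -46. -47. -47. -47. -47. -47. -48. -48. -48. -48. -46. -46. -47.
 -47. -47. -47. -47. -48. -48. -48. -48. -46. -46. -47. -47.]
left y at front 47.4 yaw deg 0.22 [38. 38. 47. 47. 47. 47. 46. 48. 48. 48. 48. 48. 47. 47. 47. 47. 47. 46.
 48. 48. 48. 48. 48. 47. 47. 47.]
front x 226.6 yaw deg -0.95
```

View pics/p6.png

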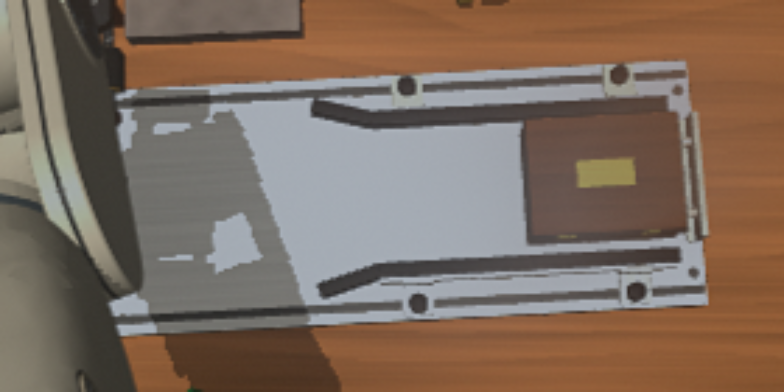

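Picture p6: the case (columns 525–685) stands against the buffer, centred between the rails. It measures x=165, y=0, yaw 0.0°, which is within the limits, so I hand in.

```bash
python3 -c "
from workcell import ctrl
print(ctrl.close_job())"
```

```text
the job is handed in; nothing more can be done
None
```

The case is resting against the rubber buffer, and the job was handed in after about 17 s of robot time. I pushed it down the lane with two spread fingertips on its rear end, held above rail height, and slowed before the buffer.

- **Last check:** with the arm clear, the top camera put the case centre at x ≈ 165 mm, y ≈ 0 mm, with a yaw of 0.0°. All three are within the limits. The wrist force rose from about 3 to 6.5 N as the case met the buffer.
- **Disagreeing readings:** a few yaw readings on the way, while the arm partly hid the case, scattered by up to ±3°. The pictures showed the case square each time. In the last check the edge fits gave −1.0° to +0.2°, against 0.0° from the full outline.
- **Not measured:** I did not measure rail contact or the final positions of the other things on the bench. The pictures showed clear gaps to both rails, and the arm touched nothing else that I could see.

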